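# Release the latched key on the clay crusher's control box

## Robot

A 7-joint arm with a two-finger parallel gripper is mounted at the origin on the work surface. World frame = base frame: x ahead of the robot, y to its left, z up, the work surface at z = 0. Lengths are in m, angles in rad, forces in N, time in s.
With the tool pointing down it reaches from about 0.425 to 0.925 m from the base axis. Payload 6.8 kg.
Tool frame: the origin (TCP) lies on the mounting face of the last link; the fingertips stand 173 mm ahead of it and the grasp point (between the pads) lies 155 mm ahead of it (grip_point_offset is the distance from the TCP to the grasp point, in m); x points along the fingers, z is the direction in which the jaws open and shut, and the axes are right-handed (so a half turn about x gives the same grasp; the last joint's range is limited). The gripper opens to 85 mm and grips with 20 to 120 N. Pads are 22 mm wide; open, the fingers measure 114 mm over their backs; the gripper's body (76 mm by 85 mm) begins 54 mm behind the grasp point. The pads swing forward as they close: fully open they stand 13 mm farther back than shut.
Start: joints at [1.071, 0.477, 0.022, 1.555, -0.011, 1.109, -0.083], TCP at [0.258, -0.624, 0.405] pointing down, gripper open.
Joint ranges: [-2.96, 2.96], [-0.34, 2.1], [-1.41, 1.46], [0.24, 2.44], [-1.37, 4.51], [0.17, 1.92], [-2.96, 2.96]. Speed limits (rad/s): [2.39, 2.39, 3.14, 3.14, 3.14, 3.14, 3.14].

## Interface

Orientations are given as a rotation vector (axis times angle).
In Python, from bench import * gives the robot as it stands. The module is installed in compiled form; this text tells all that it offers.
- The arm moves only by the tool servo_tool, never from a script. Its argument "motion" is a list of rows, each a list of 5 numbers: the shift along the tool's x, y, z in m, then the turn about the tool's x in degrees, then the gripper command: -1 is fully open, 1 is shut, values between are in proportion. In form: [[dx, dy, dz, turn, fingers], ...]. A call has 1 to 8 rows; each row is the pose to reach, as a shift and turn from the pose measured when the call began, along the tool's axes at that moment; what a row does not reach only later rows make up. A row lasts 1/10 s, in which the tool goes at most 50 mm and 8.59 degrees, less where a joint would pass 70% of its speed; a pose out of reach is approached as far as the arm can. A call with a gripper value outside its range is refused whole. The fingers move at their own pace and stop on an object; "force" is the grip in N (left out, the last holds). Time passes only in rows, so rows that repeat a pose let the fingers close. It gives the time, the measured TCP pose, the force and the opening at its end, in the units of the state.
- get_obs(): the state, without advancing time (a new reading comes with each control period).
- grab_frame(name): name is "scene" or "top" or "wrist"; returns the picture (400x640x3 uint8, red, green, blue); there is no depth.
- camera_params(name): a dict with "mtx" (3x3 intrinsics, pixels), "D" ([k1, k2, p1, p2, k3] as OpenCV has them; the pictures are not rectified), "world_to_cam" (4x4, takes a point from world to camera coordinates); the wrist camera has in their place "T_tool_cam" (4x4, takes a point from camera to tool coordinates, whose origin is the TCP and whose axes are the tool frame's). Camera axes: x right, y down, z forward; pixel columns grow to the right and rows downward; lengths in m; the calibration is good to about 2 mm. A picture is of the moment at which its call begins: read the wrist's pose just before it. camera_params takes no time and is no camera call.
- hand_in(): hands the job in, once; it reports no verdict.
The state is a dict: "clock": time; "joints": joint angles; "qvel": joint speeds; "tau": joint torques, N m; "tcp_pos": TCP position; "orientation": TCP orientation; "contact_force": force on the tool from outside, world axes, zero at the start; "moment": the same for the moment, N m; "grip_width": finger opening in m.
Only numpy, scipy, OpenCV 4.12 (cv2) and the standard library are available. Lean on these libraries where they do the work, as an engineer would, in place of code of your own. Each camera call takes 0.05 s, during which the arm holds its last target. There are 200 camera calls.

## Task

One of the four identical keys on the clay crusher's control box was left latched down. With the fingertips, tap each key lightly in turn, from the robot's left end of the row to the right, without switching on a raised key or releasing the latched one; then press the latched key fully down so that it springs up, and leave all four keys up. Do not disturb the things lying around the box.

Things in the scene. Friction and masses are not known exactly. Their poses are not given: they have to be found in the camera images.
- console: The crusher's control box: fixed, grey, 150 mm deep (its x) by 270 mm wide (its y), flat top 70 mm above the table. Origin: centre of its underside, on the table; x points to its back, z up. A strip along its back (x from 25 to 75 mm) is raised to 92 mm. Turned by up to 0.3 rad. The four keys stand in one row along its y, 50 mm apart centre to centre, at x = -25 mm.
- key_1: Key 1 of four, counted from the robot's left (+y): off-white square cap 32 by 32 mm, at y = 75 mm of the box. Origin: centre of the cap's top face, moving with it; z up. Top 86 mm above the table when raised, 80 mm when latched, 73 mm at the bottom of its travel. All four keys are alike; which one is latched differs from start to start.
- key_2: Key 2 of four, counted from the robot's left (+y): off-white square cap 32 by 32 mm, at y = 25 mm of the box. Origin: centre of the cap's top face, moving with it; z up. A raised key (all four are alike) starts to give at about 1 N, then goes in 1 mm for every further 0.7 N; pushed in by more than 8 mm (6.6 N) it is switched on, which is wrong.
- key_3: Key 3 of four, counted from the robot's left (+y): off-white square cap 32 by 32 mm, at y = -25 mm of the box. Origin: centre of the cap's top face, moving with it; z up. A latched key (all four are alike) does not give below about 5 N; pushed to the bottom, 7 mm below its latched height (about 11 N), it unlatches and springs up when let go.
- key_4: Key 4 of four, counted from the robot's left (+y): off-white square cap 32 by 32 mm, at y = -75 mm of the box. Origin: centre of the cap's top face, moving with it; z up. Heights and behaviour as for keys 1 to 3.
- lump_a: Loose lump of raw clay, 54 mm across, 36 mm high, near the box's front. Origin: underside. A bystander.
- lump_b: Loose lump of raw clay, 44 mm across, 28 mm high, near the box's front. Origin: underside. A bystander.
- jar: Loose closed glass jar, 60 mm across, 85 mm high, standing by the right end of the box. Origin: underside. A bystander.
- cup: Loose white cup, 72 mm across, 70 mm high, standing by the left end of the box. Origin: underside. A bystander.
- brush: Loose hand brush lying behind the box. Origin: underside. A bystander.
- mallet: Loose hammer with a wooden handle, lying to the left. Origin: underside. A bystander.

How it is judged:
By the outcome, as a careful person would: the job done as asked, in the order asked, and still so for the second after the job is handed in, with the robot touching nothing.
It also fails if it takes over 48 s, if anything falls off the work surface, if the arm or the gripper's body presses on something with over 40 N, if the wrist force passes 120 N, or if a joint passes its speed limit or range.

## Working session

There is one attempt and no reset: what is moved stays moved. The work goes in short steps, Python scripts to look and compute and a tool call to move; the robot and the scene stay as the last step left them, time stands still between calls to the robot, and variables do not carry over. Pictures are saved under pics/ and viewed, about 8 in all and at most 12, crops included, and the job is handed in when it is done.

Besides the shell and the picture viewer there is one more tool, called after ">>>" as name(argument=value, ...), one argument or row to a line, values as JSON. servo_tool: Moves the arm, as the interface text tells. Its arguments: {"type":"object","properties":{"motion":{"type":"array","items":{"type":"array","items":{"type":"number"}}},"force":{"type":"number"}},"required":["motion"]}

```bash
mkdir -p pics; python3 - <<'E'
from bench import *
import cv2,numpy as np
print(get_obs())
for n in("top","scene"):
    im=grab_frame(n); cv2.imwrite(f"pics/{n}0.png",im[...,::-1])
    print(n,camera_params(n))
print(camera_params("wrist"))
E
```

```text
{'clock': 0.0, 'joints': array([ 1.07088352,  0.47780066,  0.02234632,  1.55645812, -0.01152765,
        1.10926451, -0.08310308]), 'qvel': array([-1.53906351e-04,  1.33922110e-03, -1.98236185e-03, -6.06740271e-05,
       -4.62969364e-04, -1.51223895e-03, -1.21517039e-03]), 'tau': array([ 6.33341242e-04, -5.96463454e+01,  1.60805717e+00, -2.81207514e+01,
        1.23662793e-02,  9.29043337e-03, -2.15229426e-05]), 'tcp_pos': array([ 0.25766244, -0.62359116,  0.40372235]), 'orientation': array([ 0.91687894,  1.37105764, -0.91538445]), 'contact_force': array([0.62763282, 0.81270742, 0.50137606]), 'moment': array([ 0.03113122, -0.01839108,  0.02699053]), 'grip_width': 0.085511347428309}
top {'mtx': array([[506.5192578 ,   0.        , 318.45726226],
       [  0.        , 506.5192578 , 199.45107116],
       [  0.        ,   0.        ,   1.        ]]), 'D': array([-0.12556377,  0.        ,  0.        ,  0.        ,  0.        ]), 'world_to_cam': array([[ 0.00151849, -0.99999776, -0.00147288,  0.09926893],
       [-0.99781864, -0.00141798, -0.0659997 ,  0.57274175],
       [ 0.06599747,  0.
[... 593 characters left out ...]
    1.91205322e+00],
       [ 0.00000000e+00,  0.00000000e+00,  0.00000000e+00,
         1.00000000e+00]])}
{'mtx': array([[302.69421712,   0.        , 313.07188433],
       [  0.        , 302.69421712, 201.33169077],
       [  0.        ,   0.        ,   1.        ]]), 'D': array([-0.0455737,  0.       ,  0.       ,  0.       ,  0.       ]), 'T_tool_cam': array([[ 1.14631043e-04, -2.71387047e-01,  9.62470289e-01,
         3.23011719e-02],
       [ 1.32650716e-04, -9.62470283e-01, -2.71387061e-01,
         6.99836511e-02],
       [ 9.99999985e-01,  1.58781755e-04, -7.43292862e-05,
         1.19602305e-04],
       [ 0.00000000e+00,  0.00000000e+00,  0.00000000e+00,
         1.00000000e+00]])}
```

View pics/top0.png

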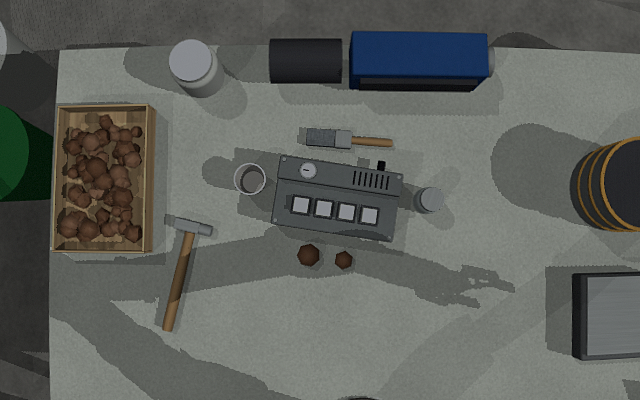

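View pics/scene0.png

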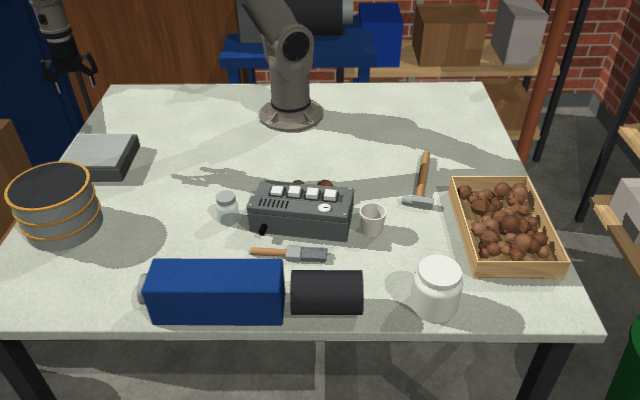

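```bash
cat > h.py <<'E'
from bench import *
import cv2,numpy as np
from scipy.spatial.transform import Rotation as R
def Twc(n,o=None):
    p=camera_params(n)
    if n!="wrist": return np.linalg.inv(p["world_to_cam"])
    T=np.eye(4);T[:3,:3]=R.from_rotvec(o["orientation"]).as_matrix();T[:3,3]=o["tcp_pos"]
    return T@p["T_tool_cam"]
def ray(n,uv,z,T):
    p=camera_params(n)
    q=cv2.undistortPoints(np.array(uv,float).reshape(-1,1,2),p["mtx"],p["D"]).reshape(-1,2)
    d=np.c_[q,np.ones(len(q))]@T[:3,:3].T
    return T[:3,3]+d*((z-T[2,3])/d[:,2])[:,None]
def caps(im,lo,amin,amax,roi):
    x0,y0,x1,y1=roi
    hsv=cv2.cvtColor(im,cv2.COLOR_RGB2HSV)
    m=((hsv[...,2]>lo)&(hsv[...,1]<60)).astype(np.uint8)
    k=np.zeros_like(m);k[y0:y1,x0:x1]=m[y0:y1,x0:x1]
    cs,_=cv2.findContours(k,cv2.RETR_EXTERNAL,cv2.CHAIN_APPROX_NONE)
    return sorted([cv2.minAreaRect(c) for c in cs if amin<cv2.contourArea(c)<amax],key=lambda r:r[0][0])
def togo(xy,z,o):  # shift in tool axes bringing the tip to xy,z
    M=R.from_rotvec(o["orientation"]).as_matrix()
    tip=o["tcp_pos"]+M@[.173,0,0]
    return M.T@(np.r_[xy,z]-tip)
E
python3 - <<'E'
from h import *
o=get_obs()
M=R.from_rotvec(o["orientation"]).as_matrix();print(M.round(3))
im=cv2.imread("pics/top0.png")[...,::-1].copy()
r=caps(im,150,100,900,(285,190,390,230));print(r)
P=ray("top",[a[0] for a in r],.086,Twc("top"));print(P.round(4))
d=P[0]-P[-1];yaw=np.arctan2(-d[0],d[1]);print("yaw",yaw,np.linalg.norm(np.diff(P,axis=0),axis=1))
for p in P: print(togo(p[:2],.15,o).round(4))
im2=cv2.imread("pics/scene0.png")[...,::-1].copy()
r=caps(im2,150,30,900,(268,180,340,203));print(r)
print(ray("scene",[a[0] for a in r],.086,Twc("scene")).round(4))
E
```

```text
[[-0.001  0.924  0.382]
 [ 0.002  0.382 -0.924]
 [-1.    -0.    -0.002]]
[]Traceback (most recent call last):
  File "<stdin>", line 6, in <module>
  File "h.py", line 11, in ray
    q=cv2.undistortPoints(np.array(uv,float).reshape(-1,1,2),p["mtx"],p["D"]).reshape(-1,2)
      ~~~~~~~~~~~~~~~~~~~^^^^^^^^^^^^^^^^^^^^^^^^^^^^^^^^^^^^^^^^^^^^^^^^^^^^
cv2.error: OpenCV(4.12.0) /io/opencv/modules/calib3d/src/undistort.dispatch.cpp:347: error: (-215:Assertion failed) CV_IS_MAT(_src) && CV_IS_MAT(_dst) && (_src->rows == 1 || _src->cols == 1) && (_dst->rows == 1 || _dst->cols == 1) && _src->cols + _src->rows - 1 == _dst->rows + _dst->cols - 1 && (CV_MAT_TYPE(_src->type) == CV_32FC2 || CV_MAT_TYPE(_src->type) == CV_64FC2) && (CV_MAT_TYPE(_dst->type) == CV_32FC2 || CV_MAT_TYPE(_dst->type) == CV_64FC2) in function 'cvUndistortPointsInternal'
```

```bash
python3 - <<'E'
from h import *
o=get_obs()
im=cv2.imread("pics/top0.png")[...,::-1].copy()
print(im[205,285:325].max(-1), im[190:225,301].max(-1))
for lo in(125,135,145,160):print(lo,[(np.round(a[0],1),np.round(a[1],1)) for a in caps(im,lo,60,900,(285,190,390,230))])
r=caps(im,135,60,900,(285,190,390,230))
if len(r)==4:
    P=ray("top",[a[0] for a in r],.086,Twc("top"));print(P.round(4))
    d=P[0]-P[-1];print("yaw",np.arctan2(-d[0],d[1]),np.linalg.norm(np.diff(P,axis=0),axis=1))
    for p in P: print(togo(p[:2],.15,o).round(4))
im2=cv2.imread("pics/scene0.png")[...,::-1].copy()
for lo in(140,160,180):
    r=caps(im2,lo,30,900,(268,180,340,203))
    if r:print(lo,len(r),ray("scene",[a[0] for a in r],.086,Twc("scene")).round(4))
E
```

```text
[ 54  54  57  53  60  61  32  18  90 157 146 143 146 145 143 145 144 145
 144 145 144 147 156  38  20  25  46  55  61  33  26  41 136 150 145 144
 144 145 144 144] [ 80  79  77  73  79  67  31  37 152 148 143 144 144 143 144 144 145 142
 144 143 146 150  76  51  32  50  82  78  80  77  77  77  78  76  79]
125 [(array([300.4, 204.5]), array([14. , 13.9])), (array([323.3, 208. ]), array([13.9, 13.9])), (array([346.3, 211.6]), array([13.6, 14. ])), (array([369. , 215.3]), array([13.6, 13.9]))]
135 [(array([300.4, 204.5]), array([13.8, 13.6])), (array([323.3, 208.1]), array([13.5, 13.8])), (array([346.4, 211.6]), array([13.5, 13.6])), (array([369.1, 215.3]), array([13.5, 13.6]))]
145 [(array([300.5, 204.5]), array([13.3, 13.3])), (array([323.5, 208.2]), array([13.2, 13.3])), (array([346.4, 211.7]), array([13.4, 13.2])), (array([369.2, 215.4]), array([13.2, 13.2]))]
160 []
[[ 0.5573  0.1388  0.086 ]
 [ 0.5496  0.0895  0.086 ]
 [ 0.542   0.0399  0.086 ]
 [ 0.5342 -0.009   0.086 ]]
yaw -0.15455925266289314 [0.0498665  0.05018768 0.04952495]
[ 0.0817  0.568  -0.5898]
[ 0.0817  0.5422 -0.5472]
[ 0.0816  0.5162 -0.5043]
[ 0.0815  0.4903 -0.462 ]
140 6 [[ 0.5478 -0.0058  0.086 ]
 [ 0.5534  0.0408  0.086 ]
 [ 0.5123  0.0856  0.086 ]
 [ 0.5608  0.09    0.086 ]
 [ 0.5697  0.1399  0.086 ]
 [ 0.5192  0.1513  0.086 ]]
160 4 [[ 0.5478 -0.0058  0.086 ]
 [ 0.5479  0.041   0.086 ]
 [ 0.5545  0.0905  0.086 ]
 [ 0.5611  0.14    0.086 ]]
180 4 [[ 0.5478 -0.0072  0.086 ]
 [ 0.5463  0.0409  0.086 ]
 [ 0.5524  0.0893  0.086 ]
 [ 0.5611  0.14    0.086 ]]
```

>>> servo_tool(
  motion=[
    [0,0.568,-0.59,31.4,1],
    [0,0.568,-0.59,31.4,1],
    [0,0.568,-0.59,31.4,1],
    [0,0.568,-0.59,31.4,1],
    [0,0.568,-0.59,31.4,1],
    [0,0.568,-0.59,31.4,1],
    [0,0.568,-0.59,31.4,1],
    [0,0.568,-0.59,31.4,1],
  ],
  force=20,
)

```text
clock: 0.9
tcp_pos: [0.4042, -0.2496, 0.4047]
orientation: [1.324, 1.133, -1.324]
contact_force: [1.0, 0.3, -1.0]
grip_width: -0.0001
```

```bash
cat > s.py <<'E'
from h import *
import sys
P=np.array([[.5573,.1388],[.5496,.0895],[.542,.0399],[.5342,-.009]])
o=get_obs();M=R.from_rotvec(o["orientation"]).as_matrix()
print(o["clock"],"tip",(o["tcp_pos"]+M@[.173,0,0]).round(4),"f",o["contact_force"].round(2),"w",round(o["grip_width"],4))
print("x-axis",M[:,0].round(3),"turn deg",np.degrees(np.arctan2(M[1,1],M[0,1])+.1546).round(2))
for p in P: print(togo(p,.12,o).round(4))
E
python3 s.py
```

```text
0.9 tip [ 0.404  -0.2494  0.2317] f [ 0.96  0.32 -1.  ] w -0.0001
x-axis [-0.001  0.001 -1.   ] turn deg -0.1
[ 0.1121  0.0911 -0.4071]
[ 0.112   0.0912 -0.3573]
[ 0.1119  0.0914 -0.3071]
[ 0.1119  0.0913 -0.2576]
```

>>> servo_tool(
  motion=[
    [0,0.091,-0.407,0,1],
    [0,0.091,-0.407,0,1],
    [0,0.091,-0.407,0,1],
    [0,0.091,-0.407,0,1],
    [0,0.091,-0.407,0,1],
    [0,0.091,-0.407,0,1],
    [0,0.091,-0.407,0,1],
    [0,0.091,-0.407,0,1],
  ],
)

```text
clock: 1.7
tcp_pos: [0.5507, 0.1224, 0.4048]
orientation: [1.324, 1.133, -1.324]
contact_force: [0.5, -0.8, 0.0]
grip_width: 0.0003
```

```bash
python3 s.py
```

```text
1.7 tip [0.5505 0.1226 0.2318] f [ 0.53 -0.82  0.03] w 0.0003
x-axis [-0.001  0.001 -1.   ] turn deg -0.11
[ 0.1118  0.0043 -0.017 ]
[0.1118 0.0044 0.0329]
[0.1117 0.0046 0.0831]
[0.1117 0.0045 0.1326]
```

>>> servo_tool(
  motion=[
    [0.05,0.004,-0.017,0,1],
    [0.1,0.004,-0.017,0,1],
    [0.1,0.004,-0.017,0,1],
    [0.1,0.004,-0.017,0,1],
  ],
)

```text
clock: 2.1
tcp_pos: [0.5569, 0.1381, 0.3042]
orientation: [1.322, 1.134, -1.327]
contact_force: [0.5, -0.9, 0.7]
grip_width: 0.0002
```

```bash
python3 s.py; python3 - <<'E'
from h import *
o=get_obs();im=grab_frame("wrist");cv2.imwrite("pics/w1.png",im[...,::-1])
np.savez("w1.npz",**{k:o[k] for k in("orientation","tcp_pos")})
for lo in(150,170,190):
    r=caps(im,lo,300,9000,(0,0,640,400))
    for a in r: print(lo,np.round(a[0],1),np.round(a[1],1),ray("wrist",[a[0]],.086,Twc("wrist",o)).round(4))
E
```

```text
2.1 tip [0.5561 0.1381 0.1312] f [ 0.54 -0.86  0.72] w 0.0002
x-axis [-0.004 -0.    -1.   ] turn deg -0.14
[ 0.0112  0.0011 -0.0009]
[0.0112 0.0012 0.049 ]
[0.0113 0.0014 0.0992]
[0.0113 0.0014 0.1487]
150 [379.8 280.6] [13.9 58.9] [[0.5095 0.0991 0.086 ]]
150 [381.   77.5] [16.5 36.7] [[0.6405 0.0856 0.086 ]]
150 [544.5 103. ] [189.  76.] [[ 0.6123 -0.0114  0.086 ]]
170 [310. 220.] [44. 48.] [[0.5611 0.1398 0.086 ]]
170 [317.5 100.5] [67. 63.] [[0.6335 0.1237 0.086 ]]
170 [386. 220.] [44. 48.] [[0.5534 0.0909 0.086 ]]
170 [460. 220.] [44. 50.] [[0.5456 0.0425 0.086 ]]
170 [526.5 216. ] [42. 49.] [[ 0.5412 -0.0024  0.086 ]]
190 [310.5 220.5] [47. 43.] [[0.5607 0.1395 0.086 ]]
190 [318. 100.] [66. 62.] [[0.6337 0.1234 0.086 ]]
190 [386. 220.] [44. 48.] [[0.5534 0.0909 0.086 ]]
190 [460.5 219.5] [43. 49.] [[0.5459 0.0422 0.086 ]]
190 [527.  216.5] [41. 48.] [[ 0.5407 -0.0027  0.086 ]]
```

View pics/w1.png

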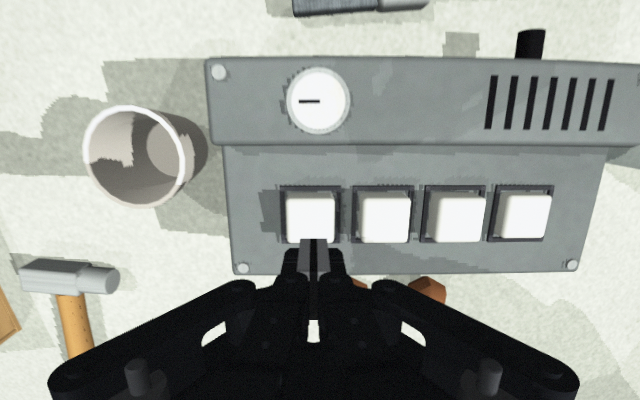

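>>> servo_tool(
  motion=[
    [0.02,0.002,-0.001,0,1],
    [0.036,0.002,-0.001,0,1],
    [0.041,0.002,-0.001,0,1],
    [0.041,0.002,-0.001,0,1],
    [0.041,0.002,-0.001,0,1],
  ],
)

```text
clock: 2.65
tcp_pos: [0.5605, 0.1388, 0.267]
orientation: [1.327, 1.13, -1.322]
contact_force: [-0.2, 0.6, -0.2]
grip_width: -0.0
```

```bash
python3 s.py
```

```text
2.65 tip [0.5609 0.1391 0.094 ] f [-0.2   0.63 -0.16] w -0.0
x-axis [ 0.002  0.002 -1.   ] turn deg -0.21
[-0.026  -0.0035  0.0008]
[-0.0261 -0.0033  0.0507]
[-0.0263 -0.003   0.1009]
[-0.0264 -0.003   0.1504]
```

>>> servo_tool(
  motion=[
    [0.004,-0.003,0.001,0,1],
    [0.008,-0.003,0.001,0,1],
    [0.008,-0.003,0.001,0,1],
    [0.008,-0.003,0.001,0,1],
  ],
)

```text
clock: 3.05
tcp_pos: [0.5574, 0.1383, 0.259]
orientation: [1.327, 1.13, -1.322]
contact_force: [-0.2, -0.5, 1.1]
grip_width: 0.0001
```

```bash
python3 s.py
```

```text
3.05 tip [0.5577 0.1386 0.086 ] f [-0.22 -0.5   1.11] w 0.0001
x-axis [ 0.002  0.002 -1.   ] turn deg -0.2
[-0.034  -0.0004 -0.0002]
[-0.0341 -0.0003  0.0497]
[-0.0342  0.      0.0999]
[-0.0343  0.      0.1494]
```

>>> servo_tool(
  motion=[
    [0.0015,0,0,0,1],
    [0.003,0,0,0,1],
    [0.003,0,0,0,1],
  ],
)

```text
clock: 3.35
tcp_pos: [0.5575, 0.1383, 0.2559]
orientation: [1.327, 1.13, -1.322]
contact_force: [-0.6, -0.8, 2.0]
grip_width: 0.0001
```

```bash
python3 s.py|head -1
```

```text
3.35 tip [0.5578 0.1386 0.0829] f [-0.63 -0.82  2.02] w 0.0001
```

>>> servo_tool(
  motion=[
    [0.001,0,0,0,1],
    [0.001,0,0,0,1],
  ],
)

```text
clock: 3.55
tcp_pos: [0.5575, 0.1383, 0.255]
orientation: [1.327, 1.13, -1.323]
contact_force: [-0.8, 0.2, 3.4]
grip_width: 0.0002
```

>>> servo_tool(
  motion=[
    [0,0,0,0,1],
  ],
)

```text
clock: 3.65
tcp_pos: [0.5575, 0.1384, 0.255]
orientation: [1.327, 1.13, -1.323]
contact_force: [-0.7, -0.3, 3.9]
grip_width: -0.0
```

```bash
python3 - <<'E'
from h import *
o=get_obs();im=grab_frame("wrist");cv2.imwrite("pics/w2.png",im[...,::-1]);print(o["contact_force"],get_obs()["contact_force"],get_obs()["tcp_pos"])
E
```

```text
[-0.73687215 -0.29524793  3.93484788] [-0.61596008 -1.43823653  4.18637764] [0.55749435 0.13831215 0.25504945]
```

View pics/w2.png

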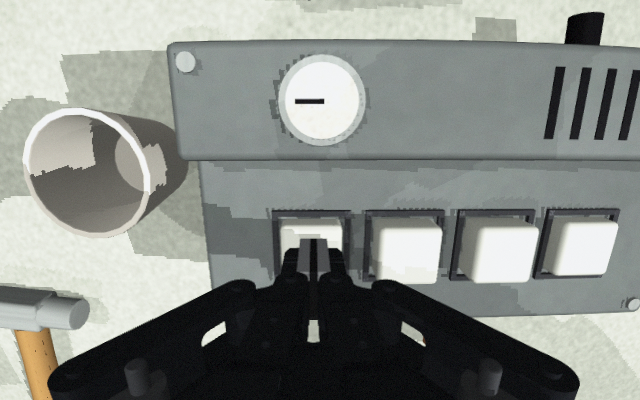

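>>> servo_tool(
  motion=[
    [-0.012,0,0,0,1],
    [-0.025,0,0,0,1],
    [-0.025,0,0.025,0,1],
    [-0.025,0,0.05,0,1],
    [-0.025,0,0.05,0,1],
    [-0.015,0,0.05,0,1],
    [-0.006,0,0.05,0,1],
    [-0.006,0,0.05,0,1],
  ],
)

```text
clock: 4.5
tcp_pos: [0.5491, 0.09, 0.2595]
orientation: [1.325, 1.133, -1.323]
contact_force: [-0.0, -0.0, 0.8]
grip_width: -0.0
```

```bash
python3 s.py
```

```text
4.5 tip [0.5491 0.0902 0.0865] f [-0.01 -0.04  0.8 ] w -0.0
x-axis [-0.     0.002 -1.   ] turn deg -0.1
[-0.0334  0.0006 -0.0493]
[-0.0335  0.0006  0.0006]
[-0.0336  0.0009  0.0508]
[-0.0336  0.0008  0.1003]
```

Now press to 0.082.

>>> servo_tool(
  motion=[
    [0.002,0,0,0,1],
    [0.0045,0,0,0,1],
    [0.0045,0,0,0,1],
    [0.0045,0,0,0,1],
  ],
)

```text
clock: 4.9
tcp_pos: [0.5492, 0.0905, 0.2553]
orientation: [1.325, 1.133, -1.322]
contact_force: [-0.6, 1.2, 3.4]
grip_width: -0.0
```

```bash
python3 s.py
```

```text
4.9 tip [0.5492 0.0909 0.0823] f [-0.58  1.23  3.44] w -0.0
x-axis [ 0.     0.002 -1.   ] turn deg -0.08
[-0.0376  0.0006 -0.0487]
[-0.0377  0.0006  0.0012]
[-0.0378  0.0008  0.0514]
[-0.0379  0.0007  0.1009]
```

Key 2 tapped (3.4 N). On to key 3.

>>> servo_tool(
  motion=[
    [-0.012,0,0,0,1],
    [-0.025,0,0,0,1],
    [-0.025,0.001,0.026,0,1],
    [-0.025,0.001,0.051,0,1],
    [-0.025,0.001,0.051,0,1],
    [-0.015,0.001,0.051,0,1],
    [-0.005,0.001,0.051,0,1],
    [-0.005,0.001,0.051,0,1],
  ],
)

```text
clock: 5.7
tcp_pos: [0.5418, 0.0409, 0.2588]
orientation: [1.323, 1.136, -1.322]
contact_force: [-1.1, 0.9, 2.1]
grip_width: 0.0
```

```bash
python3 s.py
```

```text
5.7 tip [0.5415 0.0414 0.0858] f [-1.15  0.86  2.07] w 0.0
x-axis [-0.002  0.003 -1.   ] turn deg 0.02
[-0.034   0.0005 -0.0988]
[-0.0341  0.0005 -0.0489]
[-0.0342  0.0006  0.0013]
[-0.0343  0.0004  0.0508]
```

>>> servo_tool(
  motion=[
    [0.002,0,0,0,1],
    [0.004,0,0,0,1],
    [0.004,0,0,0,1],
    [0.004,0,0,0,1],
  ],
)

```text
clock: 6.1
tcp_pos: [0.5419, 0.0415, 0.255]
orientation: [1.323, 1.136, -1.322]
contact_force: [0.1, 0.9, 3.4]
grip_width: -0.0002
```

```bash
python3 s.py
```

```text
6.1 tip [0.5416 0.042  0.082 ] f [0.12 0.9  3.44] w -0.0002
x-axis [-0.002  0.003 -1.   ] turn deg 0.05
[-0.0377  0.0006 -0.0982]
[-0.0378  0.0006 -0.0483]
[-0.038   0.0007  0.0019]
[-0.0381  0.0004  0.0514]
```

>>> servo_tool(
  motion=[
    [-0.012,0,0,0,1],
    [-0.025,0,0,0,1],
    [-0.025,0.001,0.026,0,1],
    [-0.025,0.001,0.052,0,1],
    [-0.025,0.001,0.052,0,1],
    [-0.015,0.001,0.052,0,1],
    [-0.002,0.001,0.052,0,1],
    [0.001,0.001,0.052,0,1],
  ],
)

```text
clock: 6.9
tcp_pos: [0.5345, -0.009, 0.2524]
orientation: [1.321, 1.139, -1.322]
contact_force: [-1.9, 0.4, 5.7]
grip_width: -0.0002
```

>>> servo_tool(
  motion=[
    [0,0,0,0,1],
    [0,0,0,0,1],
  ],
)

```text
clock: 7.1
tcp_pos: [0.5347, -0.0088, 0.2523]
orientation: [1.32, 1.139, -1.322]
contact_force: [-1.3, -0.8, 6.1]
grip_width: 0.0001
```

```bash
python3 s.py
```

```text
7.1 tip [ 0.5339 -0.0084  0.0793] f [-1.34 -0.79  6.08] w 0.0001
x-axis [-0.004  0.003 -1.   ] turn deg 0.19
[-0.0404  0.0007 -0.1491]
[-0.0405  0.0006 -0.0992]
[-0.0406  0.0005 -0.049 ]
[-0.0407  0.0002  0.0005]
```

I went deeper than intended there: 6 N at 79.3 mm. That's still inside both limits. I'll lift 2 mm to see whether the key is latched (force drops to zero) or raised.

>>> servo_tool(
  motion=[
    [-0.002,0,0,0,1],
    [-0.002,0,0,0,1],
    [-0.002,0,0,0,1],
  ],
)

```text
clock: 7.4
tcp_pos: [0.5346, -0.0083, 0.2541]
orientation: [1.319, 1.14, -1.322]
contact_force: [-0.2, -0.3, -0.6]
grip_width: 0.0001
```

```bash
python3 s.py|head -1
```

```text
7.4 tip [ 0.5338 -0.0077  0.0811] f [-0.19 -0.27 -0.63] w 0.0001
```

>>> servo_tool(
  motion=[
    [-0.008,0,0,0,1],
    [-0.012,0,0.001,0,1],
    [-0.012,0,0.001,0,1],
    [-0.004,0,0.001,0,1],
    [0.002,0,0.001,0,1],
    [0.005,0,0.001,0,1],
    [0.0075,0,0.001,0,1],
    [0.0075,0,0.001,0,1],
  ],
)

```text
clock: 8.2
tcp_pos: [0.5345, -0.0093, 0.2466]
orientation: [1.319, 1.14, -1.322]
contact_force: [-2.3, -0.7, 10.0]
grip_width: 0.0001
```

```bash
python3 s.py|head -1
```

```text
8.2 tip [ 0.5337 -0.0088  0.0736] f [-2.28 -0.67 10.03] w 0.0001
```

>>> servo_tool(
  motion=[
    [0.001,0,0,0,1],
    [0.002,0,0,0,1],
    [0.002,0,0,0,1],
  ],
)

```text
clock: 8.5
tcp_pos: [0.5346, -0.0091, 0.2462]
orientation: [1.318, 1.139, -1.322]
contact_force: [-7.2, -0.1, 23.4]
grip_width: -0.0001
```

```bash
python3 s.py|head -1
```

```text
8.5 tip [ 0.5337 -0.0088  0.0732] f [-7.17 -0.08 23.41] w -0.0001
```

Bottomed out (23 N, 73 mm). Now I'll lift straight up and look.

>>> servo_tool(
  motion=[
    [-0.01,0,0,0,1],
    [-0.03,0,0,0,1],
    [-0.06,0,0,0,1],
    [-0.1,0,0,0,1],
    [-0.1,0,-0.04,0,1],
    [-0.1,0,-0.075,0,1],
    [-0.1,0,-0.075,0,1],
    [-0.1,0,-0.075,0,1],
  ],
)

```text
clock: 9.3
tcp_pos: [0.5461, 0.0655, 0.3454]
orientation: [1.316, 1.141, -1.322]
contact_force: [-0.2, -0.6, 0.7]
grip_width: -0.0001
```

```bash
python3 s.py|head -1; python3 - <<'E'
from h import *
o=get_obs();im=grab_frame("wrist");cv2.imwrite("pics/w3.png",im[...,::-1])
t=grab_frame("top");cv2.imwrite("pics/top1.png",t[...,::-1])
T=Twc("wrist",o)
for a in caps(im,190,300,9000,(0,0,640,400)): print(np.round(a[0],1),np.round(a[1],1),ray("wrist",[a[0]],.086,T).round(4))
E
```

```text
9.3 tip [0.545  0.0659 0.1724] f [-0.22 -0.63  0.68] w -0.0001
[214.  103.5] [53.  48.8] [[0.6332 0.1254 0.086 ]]
[221.  202.5] [37. 44.] [[0.56   0.1372 0.086 ]]
[282.5 202.5] [37. 39.] [[0.5529 0.0894 0.086 ]]
[345.5 203.5] [37. 39.] [[0.5448 0.0409 0.086 ]]
[408.5 203.5] [37. 41.] [[ 0.5375 -0.0081  0.086 ]]
```

View pics/w3.png

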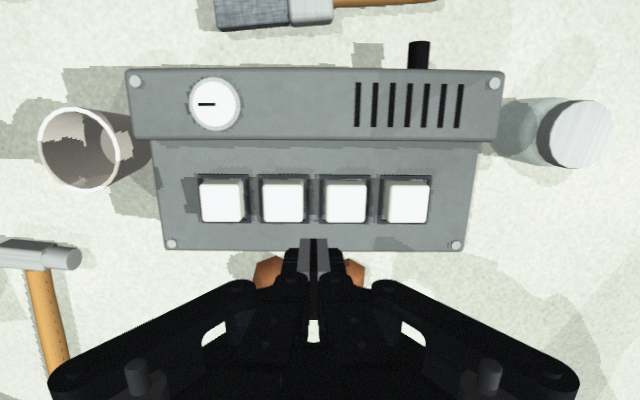

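View pics/top1.png

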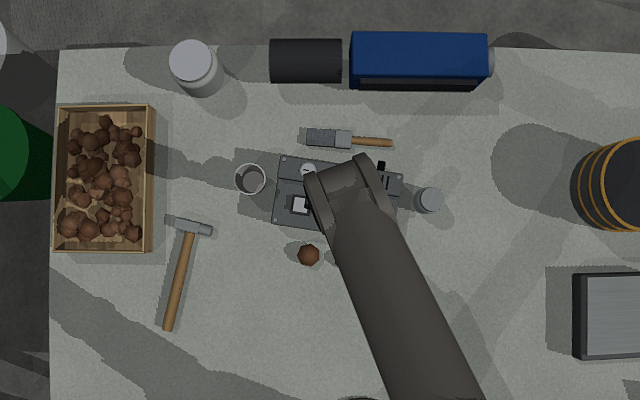

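All four caps are now evenly spaced: u = 221, 282, 345 and 408 at v ≈ 203, each 37 px wide. Key 4 is back up, and the cup, jar, brush and mallet are unmoved. The arm is clear of everything.

```bash
python3 -c "
from bench import *
print(hand_in())"
```

```text
the job is handed in; nothing more can be done
None
```

I tapped keys 1 to 4 in order from the robot's left. I then lifted clear of key 4, which was the latched one, and pressed it to the bottom to release it. The job was handed in at about 9.4 s.

- **Taps:** Keys 1 to 3 each took about 3.5–4 N and went in about 4 mm, well short of the 8 mm that switches them on. The tap on key 4 went deeper than I meant, to about 6 N and 79.3 mm. That is under 1 mm below its latched height, so it did not release. Lifting 2 mm dropped the force to zero, which confirmed it was latched.
- **Release:** Key 4 bottomed out at about 73 mm with 23 N. That is above the roughly 11 N needed to unlatch it, because I pushed slightly past the stop.
- **Last checks:** The final wrist picture shows all four caps level, equal in size and evenly spaced, so I judge all four keys to be up. I saw no sign that the cup, jar, brush, mallet or `lump_a` had moved. `lump_b` was hidden by the arm in the final top view and only partly visible from the wrist, so I did not fully recheck it. The fingers never went down near it.

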